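Park the index plunger and run the sample shuttle across

ROBOT

A 6-joint arm with a two-finger parallel gripper is mounted at the origin on a cart in front of the work surface, level with it; the furniture and walls round the work are solid. World frame = base frame: x ahead of the robot, y to its left, z up, the work surface at z = 0. Lengths are in mm, angles in rad, forces in N, time in s.
With the tool pointing down it reaches from about 275 to 750 mm from the base axis. Payload 10.2 kg.
Tool frame: the origin (TCP) lies at the very end of the fingers, on their centre line; the grasp point (between the pads) lies 19 mm behind it; z points along the fingers, y is the direction in which the jaws open and shut (so a half turn about z gives the same grasp; the last joint's range is limited). The gripper opens to 85 mm and grips with 20 to 120 N. Pads are 22 mm wide; open, the fingers measure 114 mm over their backs; the gripper's body (76 mm by 85 mm) begins 54 mm behind the grasp point. The pads swing forward as they close: fully open they stand 13 mm farther back than shut.
Start: joints at [-1.494, 0.313, 1.498, -0, 1.331, -0.223], TCP at [155.035, -501.593, 231.294] pointing down, gripper open.
Joint ranges: [-2.94, 2.94], [-0.97, 2.17], [0.19, 2.56], [-1.23, 4.37], [0.02, 3.11], [-2.88, 2.88]. Speed limits (rad/s): [2.39, 2.39, 3.01, 3.14, 3.14, 3.14].

INTERFACE

Orientations are given as a unit quaternion [w, x, y, z].
In Python, from rig import ctrl, eyes, order gives the robot as it stands.
- The arm moves only by the tool move_arm, never from a script. Its argument "deltas" is a list of rows, each a list of 6 numbers: the shift along the tool's x, y, z in cm, then the turn, a rotation vector about the tool's x, y, z in degrees. A call has exactly 10 rows; each row shifts and turns the commanded pose from where the row before left it, along the tool's axes as they then stand; what a row does not reach is not made up. A row lasts 1/10 s, in which the tool goes at most 50 mm and 8.59 degrees, less where a joint would pass 70% of its speed; a pose out of reach is approached as far as the arm can. A call is refused whole if a number of a shift passes 5 or a number of a turn 8.59, either way. A call with a gripper value outside its range is refused whole. "grip" is the finger opening in cm, from 0 to 8.54, set as the call begins (left out, the last holds). The fingers move at their own pace and stop on an object; "newtons" is the grip in N (left out, the last holds). Time passes only in rows, so rows that do not move let the fingers close, or fill a call up. It gives the time, the measured TCP pose, the force and the opening at its end, in the units of the state.
- ctrl.sense(): the state, without advancing time (a new reading comes with each control period).
- eyes.capture(name): name is "scene" or "top" or "wrist"; returns the picture (480x640x3 uint8, blue, green, red); there is no depth.
- eyes.camera_params(name): a dict with "K" (3x3 intrinsics, pixels), "camera_from_world" (4x4, takes a point from world to camera coordinates). Camera axes: x right, y down, z forward; pixel columns grow to the right and rows downward; lengths in mm; the calibration is good to about 2 mm. A picture is of the moment at which its call begins: read the wrist's pose just before it. camera_params takes no time and is no camera call; for the wrist camera it gives the pose at the moment of the call.
- order.finish_job(): hands the job in, once; it reports no verdict.
The state is a dict: "time_s": time; "joints": joint angles; "dq": joint speeds; "tau": joint torques, N m; "eef_pos": TCP position; "ee_rot": TCP orientation; "force": force on the tool from outside, world axes, zero at the start; "wrist_torque": the same for the moment, N m; "grip_width": opening from 0.0 (shut) to 1.0 (fully open).
Only numpy, scipy, OpenCV 4.12 (cv2) and the standard library are available. Lean on these libraries where they do the work, as an engineer would, in place of code of your own. Each camera call takes 0.05 s, during which the arm holds its last target.

TASK

The sample shuttle is locked by its leaning, sprung T-handle plunger. Pull the T-handle out along its own axis, twist it about a sixth of a turn either way and let it settle into a rest notch so that it stays out by itself; then take the carriage by its knob and slide it all the way across to the stop at the left end. The tin must stay upright in the carriage's tray, and the other loose things on the bench are to be left alone.

Things in the scene. Friction and masses are not known exactly. Their poses are not given: they have to be found in the camera images.
- plunger_grip (a point): Centre of the plunger's black T-handle, a rounded bar 84 mm long (y axis), 18 mm wide (x axis) and 20 mm deep (z axis), about 110 mm above the worktop. z is the plunger's axis, outward: up, leaning 25 degrees from vertical to the robot's side. The frame moves and turns with the handle. Grip the bar across its 18 mm, tool in line with the axis; it is on a 12 mm stem.
- plunger_pull (a joint): How far the plunger is pulled out along its axis, m: 0 = fully in (its tip locks the carriage), hard stop at 0.028. A spring pulls it back, 7 N at 0 and 14 N at 0.028. A cross pin on the stem, parallel to the T-bar, starts in a deep slot of the collar; only from 0.021 outward does it clear the teeth so that the handle can turn. Let go in a rest notch it reads about 0.016 and the carriage is free.
- plunger_turn (a joint): Turn of the T-handle about the plunger axis, rad, counter-clockwise positive looking down on the handle; about 0 at the start (bar along the carriage travel). The rest notches, 5 mm deep, are at +1.05 and -1.05 (60 degrees); either will do. Hard stops at +1.10 and -1.10, so a notch lies at the end of each turn.
- collar_top (a point): On the plunger axis at the level of the tooth tops of the fixed steel collar, 48 mm across with six teeth, from which the plunger comes out; same z axis as the plunger. With the plunger in, the centre of the T-bar is 32 mm farther out, so fingertips have room beneath the bar on both sides.
- carriage (a joint): Travel of the carriage, m: 0 at the start (locked by the plunger), 0.13 at the left end stop. It runs level, along the y axis of shuttle, with about 2.5 N of friction, and stays where it is left.
- carriage_knob (a point): Middle of the carriage's upright black grip knob, 30 mm in diameter and 36 mm tall, on a 16 mm steel post; this point is 92 mm above the worktop, the knob's top 110 mm. It can be pinched from above. The axes are those of shuttle. The tin stands beside it, on its -y side, at least 38 mm from the knob.
- shuttle: The fixed bench slide: grey plate 150 x 350 x 12 mm with two rails, an end stop at each end and the plunger's bracket in front on the right. Origin at the underside, middle of its length. Its y axis is the direction of the carriage's travel (towards the robot's left), x away from the robot, z up. It stands with a different position and yaw each time.
- tray_centre (a point): Centre of the floor of the carriage's shallow square tray, 90 x 90 mm inside with a rim 14 mm high, 38 mm above the worktop; moves with the carriage.
- tin_centre (a point): Centre (half-way up) of the round white sample tin, 65 mm across, 52 mm tall, standing loose in the carriage's tray; z axis up.
- moisture_meter: Bystander: grey hand-held meter, 136 x 56 x 29 mm; origin at its underside. Leave alone.
- espresso_cup: Bystander: white espresso cup, 60 x 84 x 49 mm; origin at its underside. Leave alone.
- timer: Bystander: white kitchen timer, 66 x 58 x 19 mm; origin at its underside. Leave alone.
- mouse: Bystander: black computer mouse, 103 x 60 x 36 mm; origin at its underside. Leave alone.
There are look-alikes about, which are no part of the job. What is shaped like the part that bears tin_centre but green is not meant.

How it is judged:
By the outcome, as a careful person would: the job done as asked, in the order asked, and still so for the second after the job is handed in, with the robot touching nothing.
It also fails if it takes over 48 s, if anything falls off the work surface, if the arm or the gripper's body presses on something with over 40 N, if the wrist force passes 120 N, or if a joint passes its speed limit or range.

## Working session

There is one attempt and no reset: what is moved stays moved. The work goes in short steps, Python scripts to look and compute and a tool call to move; the robot and the scene stay as the last step left them, time stands still between calls to the robot, and variables do not carry over. Pictures are saved under pics/ and viewed, and the job is handed in when it is done.

Besides the shell and the picture viewer there is one more tool, called by a JSON object that holds its "name" and its "arguments". move_arm: Moves the arm, as the interface text tells. Its arguments: {"type":"object","properties":{"deltas":{"type":"array"},"grip":{"type":"number"},"newtons":{"type":"number"}},"required":["deltas"]}

```bash
ls; mkdir -p pics; python3 - <<'E'
from rig import ctrl, eyes, order
import cv2
for n in ("scene","top","wrist"):
    cv2.imwrite(f"pics/{n}0.png",eyes.capture(n))
    p=eyes.camera_params(n); print(n,p["K"],p["camera_from_world"])
print(ctrl.sense())
E
```

```text
pics
scene [[444.89430352   0.         326.04483759]
 [  0.         444.89430352 232.99028244]
 [  0.           0.           1.        ]] [[-7.44924572e-01 -6.67012175e-01  1.34959719e-02  3.77049802e+02]
 [-4.49776766e-01  4.87167996e-01 -7.48577454e-01  3.13934343e+02]
 [ 4.92735470e-01 -5.63703914e-01 -6.62909990e-01  7.93266902e+02]
 [ 0.00000000e+00  0.00000000e+00  0.00000000e+00  1.00000000e+00]]
top [[446.08705028   0.         321.36000493]
 [  0.         446.08705028 241.11024224]
 [  0.           0.           1.        ]] [[-2.56423096e-02 -9.99588543e-01 -1.28536562e-02  1.94227010e+01]
 [-9.93160213e-01  2.69383031e-02 -1.13609505e-01  5.34208278e+02]
 [ 1.13909016e-01  9.85252982e-03 -9.93442330e-01  9.56822226e+02]
 [ 0.00000000e+00  0.00000000e+00  0.00000000e+00  1.00000000e+00]]
wrist [[375.06347498   0.         319.66943128]
 [  0.         375.06347498 245.6440639 ]
 [  0.           0.           1.        ]] [[ 2.96414327e-01 -9.55059288e-01 -5.50293895e-04 -5.25081443e+02]
 [-9.14948483e-01 -2.84130583e-01  2.86599170e-01 -3.76984626e+01]
 [-2.73875555e-01 -8.44486095e-02 -9.58050423e-01  3.78691451e+02]
 [ 0.00000000e+00  0.00000000e+00  0.00000000e+00  1.00000000e+00]]
{'time_s': 0.15, 'joints': array([-1.49442200e+00,  3.13337423e-01,  1.49827559e+00, -1.18118065e-05,
        1.33098902e+00, -2.23402503e-01]), 'dq': array([ 0.002229  , -0.00186966, -0.00258782,  0.00063561, -0.00064983,
       -0.00124704]), 'tau': array([-1.68690767e-04, -4.12370896e+01, -2.59795940e+01, -2.55938849e-04,
        3.25007401e-03,  1.82455182e-05]), 'eef_pos': array([ 155.00500862, -501.38968145,  230.85346927]), 'ee_rot': array([-5.03751223e-04,  9.88787411e-01,  1.49329170e-01,  3.13479437e-05]), 'force': array([-0.95585263, -0.77299109,  0.51004238]), 'wrist_torque': array([ 0.00741675, -0.03068976, -0.01736888]), 'grip_width': 1.0049218945868112}
```

View pics/scene0.png

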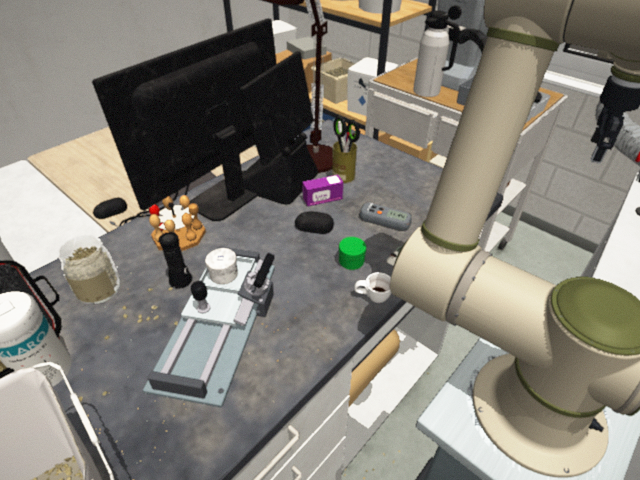

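View pics/top0.png

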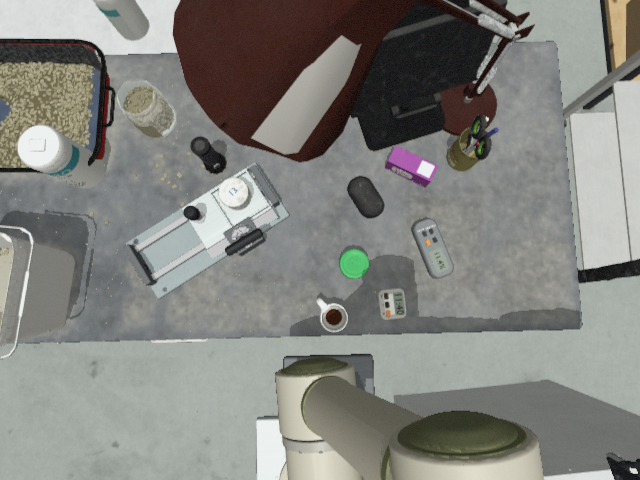

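```bash
python3 - <<'E'
import cv2
a=cv2.imread("pics/top0.png")[140:310,110:300]; cv2.imwrite("pics/topc.png",cv2.resize(a,None,fx=4,fy=3.5,interpolation=cv2.INTER_CUBIC)[:600])
a=cv2.imread("pics/scene0.png")[220:410,130:290]; cv2.imwrite("pics/scenec.png",cv2.resize(a,None,fx=4,fy=3,interpolation=cv2.INTER_CUBIC)[:600])
E
```

```text
(no output)
```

View pics/topc.png

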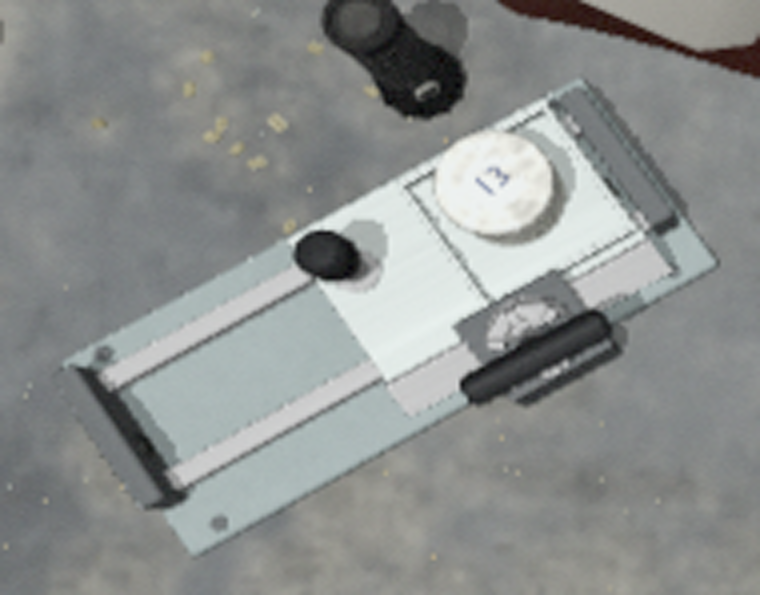

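View pics/scenec.png

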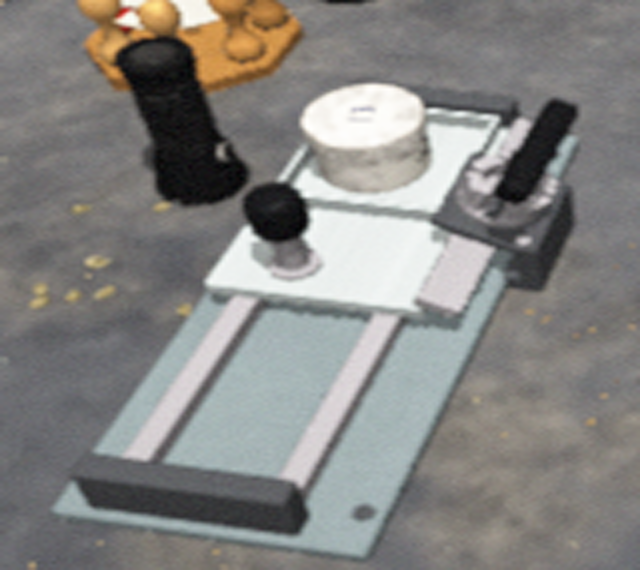

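View pics/wrist0.png

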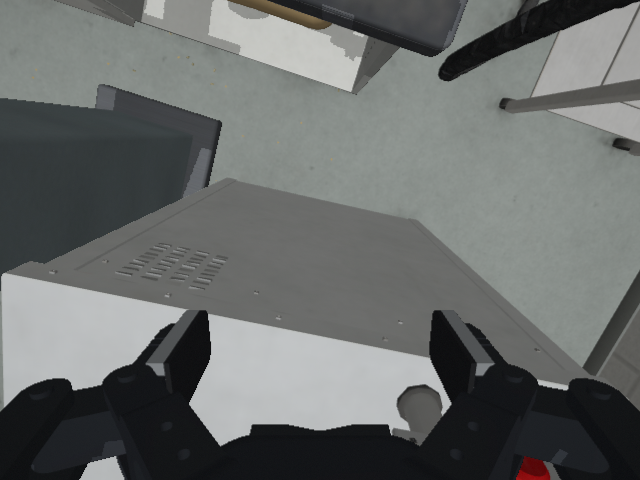

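```bash
cat > h.py <<'E'
import numpy as np, cv2
from rig import ctrl, eyes, order
def P(n):
    p=eyes.camera_params(n); return np.array(p["K"]),np.array(p["camera_from_world"])
def tri(obs):
    A=[]
    for K,T,(u,v) in obs:
        M=K@T[:3]; A+= [u*M[2]-M[0], v*M[2]-M[1]]
    A=np.array(A); x=np.linalg.lstsq(A[:,:3],-A[:,3],rcond=None)[0]; return x
def onz(K,T,uv,z):
    M=K@T[:3]; u,v=uv
    A=np.array([u*M[2]-M[0],v*M[2]-M[1]]); return np.linalg.solve(A[:,:2],-A[:,3]-A[:,2]*z)
def proj(K,T,X):
    c=T[:3]@np.r_[X,1]; q=K@c; return q[:2]/q[2]
E
python3 - <<'E'
from h import *
np.set_printoptions(precision=1,suppress=True)
t=lambda u,v:(110+u/4,140+v/3.5); s=lambda u,v:(130+u/4,220+v/3)
T=P("top");S=P("scene")
c=[onz(*T,t(*q),12) for q in [(65,362),(193,555),(718,262),(583,78)]]
c=np.array(c);print(c, [np.linalg.norm(c[i]-c[i-1]) for i in range(4)], c.mean(0))
y=(c[0]+c[1]-c[2]-c[3]);print("yaw of y axis",np.degrees(np.arctan2(y[1],y[0])))
for nm,a,b in [("bar",(537,357),(539,150)),("barL",(470,390),(515,186)),("barR",(603,322),(565,110)),("knob",(325,255),(276,211)),("tintop",(495,185),(364,115))]:
    X=tri([(*T,t(*a)),(*S,s(*b))]);print(nm,X,proj(*T,X)-t(*a),proj(*S,X)-s(*b))
print("bar z110",onz(*T,t(537,357),115),onz(*S,s(539,150),115))
print("knob z",onz(*T,t(325,253),105),onz(*S,s(276,211),92))
# lamp shade corners
print("sceneP", S[1])
E
```

```text
[[543.4 447.8]
 [417.4 372.9]
 [598.7  76.4]
 [723.7 152.1]] [np.float64(346.350804156288), np.float64(146.50236068033104), np.float64(347.57551961702893), np.float64(146.17527814175554)] [570.8 262.3]
yaw of y axis 121.4006706963374
bar [527.9 161.9 108.6] [0. 0.] [-0.1 -0. ]
barL [508.7 194.7 114.2] [0.1 0.2] [-0.2 -0. ]
barR [547.  127.5 108.5] [0.3 0.3] [-0.4 -0.1]
knob [594.4 275.9  92.2] [0.1 0.1] [-0.1 -0. ]
tintop [636.7 188.3  87.3] [-0.3 -0.4] [0.5 0.1]
bar z110 [527.3 160.8] [523.  165.6]
knob z [593.3 272.1] [594.3 275.7]
sceneP [[ -0.7  -0.7   0.  377. ]
 [ -0.4   0.5  -0.7 313.9]
 [  0.5  -0.6  -0.7 793.3]
 [  0.    0.    0.    1. ]]
```

```bash
python3 - <<'E'
from h import *
np.set_printoptions(precision=1,suppress=True)
t=lambda u,v:(110+u/4,140+v/3.5); s=lambda u,v:(130+u/4,220+v/3)
T=P("top");S=P("scene")
print("mill base",onz(*T,t(425,95),10),"scene",onz(*S,s(200,180),10),"top tri",tri([(*T,t(362,22)),(*S,s(155,58))]))
for uv in [(300,160),(250,148),(180,60),(200,110),(345,130),(380,50)]:
  for z in (200,300,400,500,600,700):
    x=onz(*T,uv,z);print(uv,z,x,proj(*S,np.r_[x,z]))
print("camtop",-T[1][:3,:3].T@T[1][:3,3])
E
```

```text
mill base [715.5 243.9] scene [720.3 252.7] top tri [726.5 247.8 126.3]
(300, 160) 200 [668.9  39.7] [259.4 179.1]
(300, 160) 300 [638.5  34.3] [267.4 142.4]
(300, 160) 400 [608.1  28.8] [276.8  98.7]
(300, 160) 500 [577.6  23.4] [288.4  45.6]
(300, 160) 600 [547.2  18. ] [302.6 -20.1]
(300, 160) 700 [516.8  12.5] [ 320.8 -103.6]
(250, 148) 200 [694.9 133.2] [217.3 193. ]
(250, 148) 300 [661.2 116.3] [227.6 154.2]
(250, 148) 400 [627.6  99.3] [239.9 108.1]
(250, 148) 500 [594.   82.4] [254.7  52.4]
(250, 148) 600 [560.4  65.4] [272.8 -16.1]
(250, 148) 700 [526.8  48.4] [ 295.8 -102.5]
(180, 60) 200 [873.9 267.2] [113.5 186.3]
(180, 60) 300 [818.3 233.7] [128.6 148.3]
(180, 60) 400 [762.6 200.2] [146.5 103.1]
(180, 60) 500 [706.9 166.8] [168.2  48.4]
(180, 60) 600 [651.2 133.3] [195. -19.]
(180, 60) 700 [595.5  99.8] [ 228.9 -104.2]
(200, 110) 200 [772.2 227.9] [156.6 197.9]
(200, 110) 300 [729.1 199.3] [170.1 158.2]
(200, 110) 400 [685.9 170.7] [186.  111.1]
(200, 110) 500 [642.8 142. ] [205.2  54.5]
(200, 110) 600 [599.6 113.4] [228.7 -15.1]
(200, 110) 700 [556.5  84.8] [ 258.3 -102.5]
(345, 130) 200 [724.5 -46.3] [271.  154.5]
(345, 130) 300 [687.2 -41.1] [277.9 121.4]
(345, 130) 400 [649.9 -36. ] [286.2  81.7]
(345, 130) 500 [612.7 -30.8] [296.4  33.1]
(345, 130) 600 [575.4 -25.6] [309.1 -27.8]
(345, 130) 700 [538.1 -20.5] [ 325.5 -106.3]
(380, 50) 200 [ 881.6 -118.5] [250.2 121.9]
(380, 50) 300 [ 825.  -104.5] [257.3  93.4]
(380, 50) 400 [768.4 -90.4] [265.8  58.7]
(380, 50) 500 [711.7 -76.3] [276.4  15.8]
(380, 50) 600 [655.1 -62.3] [289.8 -38.8]
(380, 50) 700 [598.5 -48.2] [ 307.5 -110.4]
camtop [ 422.1   -4.4 1011.5]
```

```bash
cat >> h.py <<'E'
from scipy.spatial.transform import Rotation as R
from scipy.optimize import least_squares
def cur():
    s=ctrl.sense(); q=s["ee_rot"]; return R.from_quat([q[1],q[2],q[3],q[0]]),np.array(s["eef_pos"]),s
def step(r,p,row):
    row=np.asarray(row,float); return r*R.from_rotvec(np.radians(row[3:])), p+r.apply(row[:3]*10)
def plan(r0,p0,r1,p1,N,show=True):
    w=np.degrees((r0.inv()*r1).as_rotvec())/N
    def f(x):
        r,p=r0,p0
        for _ in range(N): r,p=step(r,p,np.r_[x,w])
        return p-p1
    x=least_squares(f,[0,0,0]).x
    row=np.r_[x,w]
    if show:
        print("rows",N,np.round(row,3))
        r,p=r0,p0
        for i in range(N):
            r,p=step(r,p,row)
            if i%max(1,N//6)==0: print(i,p.round(0))
    return row
yaw=np.radians(31.4)
xh=np.array([np.cos(yaw),np.sin(yaw),0]);yh=np.array([-np.sin(yaw),np.cos(yaw),0]);zh=np.array([0,0,1.])
ax=np.cos(np.radians(25))*zh-np.sin(np.radians(25))*xh
Rpl=R.from_matrix(np.c_[yh,np.cross(-ax,yh),-ax])
Rdn=R.from_matrix(np.c_[yh,np.cross(-zh,yh),-zh])
E
python3 - <<'E'
from h import *
r,p,s=cur()
bar=np.array([528,162,109])
print(Rpl.as_matrix().round(2),ax)
plan(r,p,Rpl,bar+90*ax,20)
K,T=P("wrist"); cp=-T[:3,:3].T@T[:3,3]
print("cam in tool",r.inv().apply(cp-p),r.inv().apply(T[2,:3]))
E
```

```text
[[-0.52  0.77  0.36]
 [ 0.85  0.47  0.22]
 [-0.    0.42 -0.91]] [-0.36072615 -0.22018818  0.90630779]
rows 20 [ 4.126  0.228  0.556 -0.884  1.132 -5.119]
0 [ 195. -491.  225.]
3 [ 308. -441.  213.]
6 [ 405. -362.  207.]
9 [ 478. -261.  205.]
12 [ 521. -144.  203.]
15 [532. -19. 200.]
18 [510. 103. 194.]
cam in tool [  73.02652606    0.25929849 -142.45224888] [-2.86803156e-01  7.49648254e-04  9.57989242e-01]
```

{"name": "move_arm", "arguments": {"deltas": [[2,0.1,0.3,-0.4,0.6,-2.5],[4.1,0.2,0.6,-0.9,1.1,-5.1],[4.1,0.2,0.6,-0.9,1.1,-5.1],[4.1,0.2,0.6,-0.9,1.1,-5.1],[4.1,0.2,0.6,-0.9,1.1,-5.1],[4.1,0.2,0.6,-0.9,1.1,-5.1],[4.1,0.2,0.6,-0.9,1.1,-5.1],[4.1,0.2,0.6,-0.9,1.1,-5.1],[4.1,0.2,0.6,-0.9,1.1,-5.1],[4.1,0.2,0.6,-0.9,1.1,-5.1]], "grip": 6}}

```text
time_s: 1.15
eef_pos: [465.5, -277.6, 199.8]
ee_rot: [0.058, 0.833, 0.541, 0.099]
force: [0.9, -0.7, -0.3]
grip_width: 0.708
```

{"name": "move_arm", "arguments": {"deltas": [[4.1,0.2,0.6,-0.9,1.1,-5.1],[4.1,0.2,0.6,-0.9,1.1,-5.1],[4.1,0.2,0.6,-0.9,1.1,-5.1],[4.1,0.2,0.6,-0.9,1.1,-5.1],[4.1,0.2,0.6,-0.9,1.1,-5.1],[4.1,0.2,0.6,-0.9,1.1,-5.1],[4.1,0.2,0.6,-0.9,1.1,-5.1],[4.1,0.2,0.6,-0.9,1.1,-5.1],[3,0.2,0.3,-0.9,1.1,-4],[0,0,0,0,0,0]]}}

```text
time_s: 2.15
eef_pos: [515.1, 72.9, 185.3]
ee_rot: [0.101, 0.547, 0.812, 0.176]
force: [-0.5, 0.7, 0.9]
grip_width: 0.701
```

```bash
python3 - <<'E'
from h import *
r,p,s=cur(); print(p.round(1),s["time_s"],s["joints"].round(2),s["force"].round(1))
plan(r,p,Rpl,np.array([528,162,109])+90*ax,6)
K,T=P("wrist"); np.save("w1.npy",T); im=eyes.capture("wrist"); cv2.imwrite("pics/w1.png",im)
E
```

```text
[515.1  72.9 185.3] 2.15 [-0.21  0.16  1.88  0.35  0.81 -0.8 ] [-0.5  0.7  0.9]
rows 6 [ 1.183  0.227  0.027 -0.254  0.361 -1.471]
0 [513.  85. 186.]
1 [510.  96. 187.]
2 [507. 108. 188.]
3 [503. 119. 189.]
4 [500. 131. 190.]
5 [496. 142. 191.]
```

View pics/w1.png

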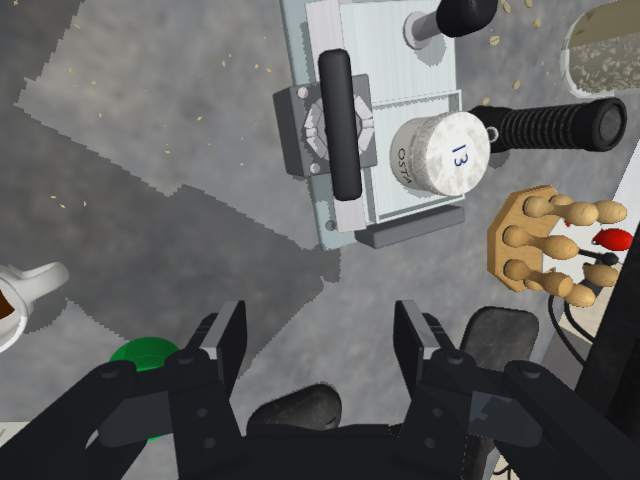

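```bash
python3 - <<'E'
from h import *
np.set_printoptions(precision=1,suppress=True)
t=lambda u,v:(110+u/4,140+v/3.5); s=lambda u,v:(130+u/4,220+v/3)
T=P("top");S=P("scene");W=(P("wrist")[0],np.load("w1.npy"))
for nm,a,b,w in [("bar",(537,357),(539,150),(340,125)),("L",(468,391),(515,188),(334,50)),("R",(605,322),(565,108),(347,200))]:
    o=[(*T,t(*a)),(*S,s(*b)),(*W,w)]
    X=tri(o);print(nm,X,[proj(k,m,X)-q for k,m,q in o], "WT",tri([o[0],o[2]]),"WS",tri(o[1:]))
for z in (105,109,113): print(onz(*W,(340,125),z))
# directions in wrist: collar
bar=np.array([528,162,109.])
print("col", proj(*W,bar-32*ax), "bar",proj(*W,bar),"ends",proj(*W,bar+42*yh),proj(*W,bar-42*yh))
E
python3 -c "
import cv2
a=cv2.imread('pics/w1.png')[30:220,260:420]; cv2.imwrite('pics/w1c.png',cv2.resize(a,None,fx=3,fy=3,interpolation=cv2.INTER_CUBIC))"
```

```text
bar [527.5 162.7 109.8] [array([-0.5,  0.2]), array([-0.2, -0.1]), array([-1.1,  2.6])] WT [527.8 162.9 109.6] WS [526.1 163.6 111.6]
L [507.4 196.4 114.9] [array([-0.2,  0.5]), array([-0.4, -0.1]), array([-0.1,  2.5])] WT [507.9 196.9 114.1] WS [506.  196.8 116.2]
R [547.8 126.1 109.7] [array([ 0.4, -0.1]), array([-0.2, -0.3]), array([-1.5, -2.6])] WT [546.6 125.4 115.4] WS [549.8 124.7 107. ]
[529.7 165.4]
[527.9 164.5]
[526.1 163.5]
col [337.5 127.6] bar [338.7 129.1] ends [328.4  51.1] [347.8 198.3]
```

View pics/w1c.png

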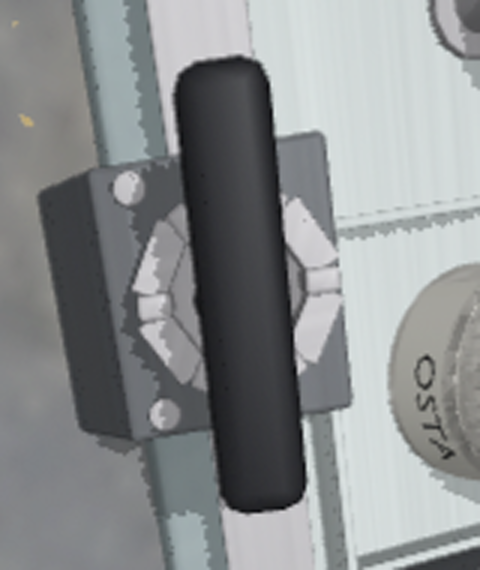

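```bash
python3 - <<'E'
from h import *
r,p,s=cur()
bar=np.array([527.3,163.5,109.5])
plan(r,p,Rpl,bar+50*ax,10)
E
```

```text
rows 10 [ 0.753  0.145  0.415 -0.151  0.228 -0.897]
0 [516.  79. 183.]
1 [515.  88. 180.]
2 [515.  96. 177.]
3 [515. 104. 173.]
4 [514. 112. 170.]
5 [513. 120. 167.]
6 [512. 128. 164.]
7 [512. 136. 161.]
8 [510. 144. 158.]
9 [509. 152. 155.]
```

{"name": "move_arm", "arguments": {"deltas": [[0.94,0.18,0.52,-0.19,0.28,-1.1],[0.94,0.18,0.52,-0.19,0.28,-1.1],[0.94,0.18,0.52,-0.19,0.28,-1.1],[0.94,0.18,0.52,-0.19,0.28,-1.1],[0.94,0.18,0.52,-0.19,0.28,-1.1],[0.94,0.18,0.52,-0.19,0.28,-1.1],[0.94,0.18,0.52,-0.19,0.28,-1.1],[0.94,0.18,0.52,-0.19,0.28,-1.1],[0,0,0,0,0,0],[0,0,0,0,0,0]]}}

```text
time_s: 3.2
eef_pos: [510.2, 151.4, 154.9]
ee_rot: [0.106, 0.48, 0.85, 0.189]
force: [0.5, -0.1, 0.1]
grip_width: 0.701
```

```bash
python3 - <<'E'
from h import *
r,p,s=cur(); print(p.round(1),s["time_s"],s["joints"].round(2),s["force"].round(1))
bar=np.array([527.3,163.5,109.5])
plan(r,p,Rpl,bar-17*ax,10)
W=P("wrist")
for q in (bar,bar+42*yh,bar-42*yh,p,p+r.apply([0,30,0])): print(proj(*W,q).round(0))
cv2.imwrite("pics/w2.png",eyes.capture("wrist"))
E
```

```text
[510.2 151.4 154.9] 3.2 [-0.05  0.22  1.91  0.39  0.68 -0.85] [ 0.5 -0.1  0.1]
rows 10 [ 0.015 -0.003  0.67   0.003  0.01  -0.025]
0 [513. 153. 149.]
1 [515. 155. 143.]
2 [517. 156. 137.]
3 [520. 158. 131.]
4 [522. 159. 124.]
5 [524. 161. 118.]
6 [526. 162. 112.]
7 [529. 164. 106.]
8 [531. 166. 100.]
9 [533. 167.  94.]
[319. 270.]
[319. 193.]
[319. 338.]
[320. 314.]
[391. 315.]
```

View pics/w2.png

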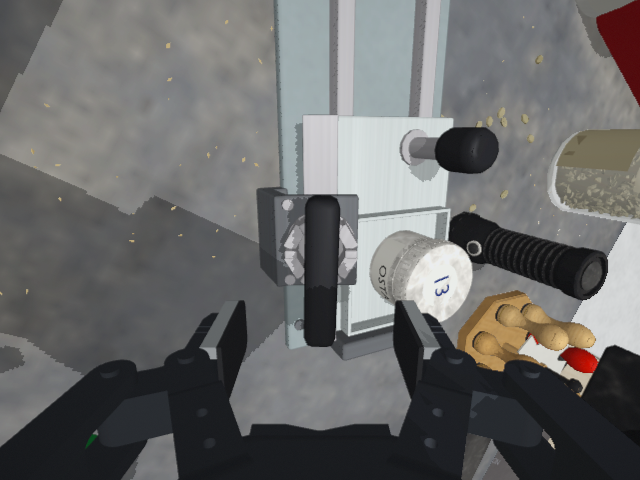

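{"name": "move_arm", "arguments": {"deltas": [[0,0,0.7,0,0,0],[0,0,0.9,0,0,0],[0,0,0.9,0,0,0],[0,0,0.9,0,0,0],[0,0,0.9,0,0,0],[0,0,0.9,0,0,0],[0,0,0.8,0,0,0],[0,0,0.6,0,0,0],[0,0,0,0,0,0],[0,0,0,0,0,0]]}}

```text
time_s: 4.25
eef_pos: [534.2, 165.7, 95.2]
ee_rot: [0.106, 0.48, 0.85, 0.189]
force: [0.1, -0.4, 0.9]
grip_width: 0.706
```

{"name": "move_arm", "arguments": {"deltas": [[0,0,0,0,0,0],[0,0,0,0,0,0],[0,0,0,0,0,0],[0,0,0,0,0,0],[0,0,0,0,0,0],[0,0,0,0,0,0],[0,0,0,0,0,0],[0,0,0,0,0,0],[0,0,0,0,0,0],[0,0,0,0,0,0]], "grip": 0, "newtons": 60}}

```text
time_s: 5.25
eef_pos: [534.4, 165.7, 95.6]
ee_rot: [0.107, 0.48, 0.85, 0.189]
force: [-2.7, -1.6, 5.8]
grip_width: 0.197
```

```bash
python3 - <<'E'
from h import *
r,p,s=cur(); print(p.round(1),s["time_s"],s["force"].round(1),s["wrist_torque"].round(2),s["grip_width"]*85.4)
bar=np.array([527.3,163.5,109.5]); print("along axis",(p-bar)@ax,(p-bar)@xh,(p-bar)@yh, (Rpl.inv()*r).as_rotvec(degrees=True))
cv2.imwrite("pics/w3.png",eyes.capture("wrist"))
E
```

```text
[534.4 165.7  95.6] 5.25 [-2.7 -1.6  5.8] [0.03 0.26 0.01] 16.798300867459865
along axis -15.602650919729475 7.168100979693131 -1.7911421997205526 [-0.0801497  -0.13107804  0.2579276 ]
```

View pics/w3.png

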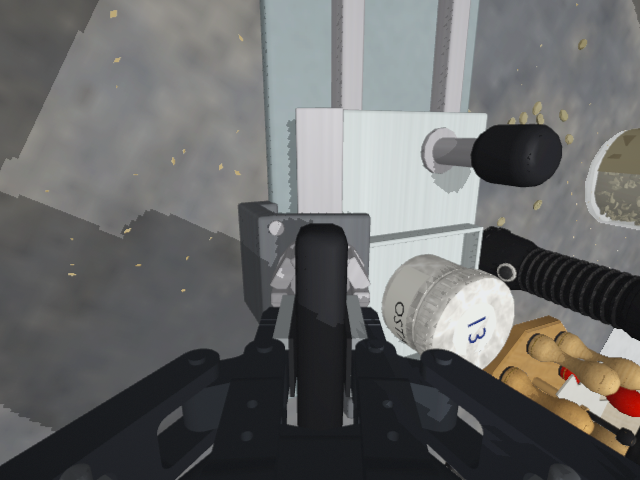

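{"name": "move_arm", "arguments": {"deltas": [[0,0,-0.3,0,0,0],[0,0,-0.3,0,0,0],[0,0,-0.3,0,0,0],[0,0,-0.3,0,0,0],[0,0,-0.3,0,0,0],[0,0,-0.3,0,0,0],[0,0,-0.3,0,0,0],[0,0,-0.3,0,0,0],[0,0,-0.1,0,0,0],[0,0,0,0,0,0]]}}

```text
time_s: 6.3
eef_pos: [525.3, 160.4, 117.3]
ee_rot: [0.107, 0.48, 0.85, 0.189]
force: [10.4, 5.0, -11.3]
grip_width: 0.2
```

```bash
python3 - <<'E'
from h import *
r,p,s=cur(); print(p.round(1),s["time_s"],s["force"].round(1),s["force"]@ax,s["wrist_torque"].round(2),s["grip_width"]*85.4)
bar=np.array([527.3,163.5,109.5]); print("along axis",(p-bar)@ax,(p-bar)@yh)
cv2.imwrite("pics/w4.png",eyes.capture("wrist"))
E
```

```text
[525.3 160.4 117.3] 6.3 [ 10.4   5.  -11.3] -15.089898644525459 [ 0.43 -0.77  0.01] 17.083386734872935
along axis 8.5046880285615 -1.655443009901163
```

View pics/w4.png

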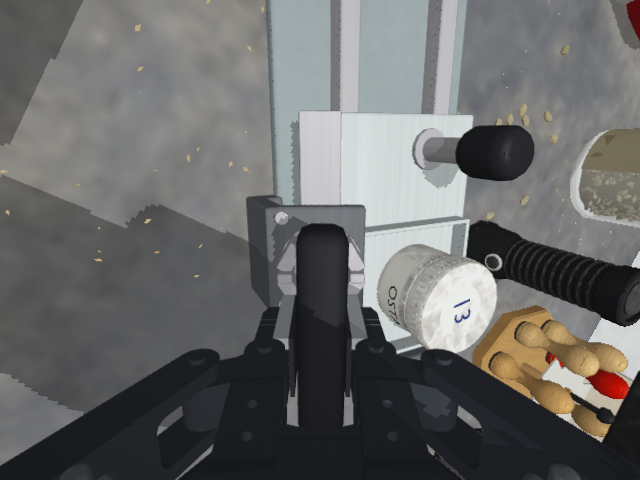

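{"name": "move_arm", "arguments": {"deltas": [[0,0,0,0,0,3],[0,0,0,0,0,5],[0,0,0,0,0,5],[0,0,0,0,0,5],[0,0,0,0,0,5],[0,0,0,0,0,5],[0,0,0,0,0,2],[0,0,0,0,0,0],[0,0,0,0,0,0],[0,0,0,0,0,0]]}}

```text
time_s: 7.35
eef_pos: [525.3, 160.4, 117.1]
ee_rot: [0.054, 0.684, 0.697, 0.21]
force: [9.5, 5.2, -11.0]
grip_width: 0.203
```

```bash
python3 - <<'E'
from h import *
r,p,s=cur(); print(p.round(1),s["time_s"],s["force"].round(1),s["force"]@ax,s["wrist_torque"].round(2),s["wrist_torque"]@ax,s["grip_width"]*85.4)
print("force tool",r.inv().apply(s["force"]).round(1))
bar=np.array([527.3,163.5,109.5]); print("along axis",(p-bar)@ax,(p-bar)@yh,(Rpl.inv()*r).as_rotvec(degrees=True))
cv2.imwrite("pics/w5.png",eyes.capture("wrist"))
E
```

```text
[525.3 160.4 117.1] 7.35 [  9.5   5.2 -11. ] -14.506235255943166 [ 0.36 -0.7  -0.08] -0.04540879610605037 17.352875790898672
force tool [ 2.2  4.7 14.5]
along axis 8.349085979611461 -1.6292837496380737 [-0.06212809 -0.09776786 30.31729208]
```

View pics/w5.png

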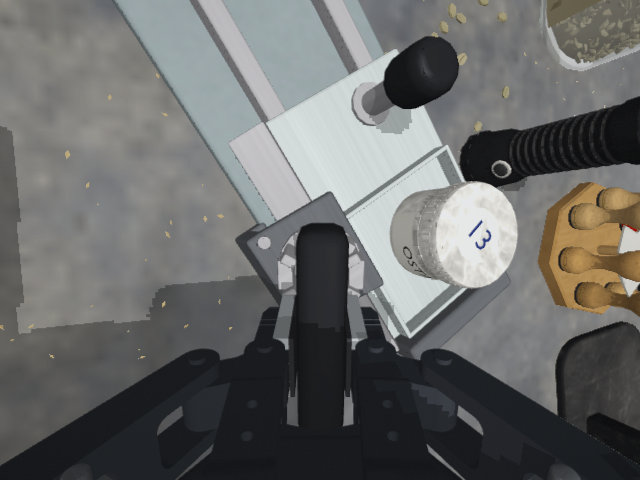

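{"name": "move_arm", "arguments": {"deltas": [[0,0,0,0,0,3],[0,0,0,0,0,5],[0,0,0,0,0,5],[0,0,0,0,0,5],[0,0,0,0,0,5],[0,0,0,0,0,5],[0,0,0,0,0,2],[0,0,0,0,0,0],[0,0,0,0,0,0],[0,0,0,0,0,0]]}}

```text
time_s: 8.4
eef_pos: [525.2, 160.4, 117.1]
ee_rot: [-0.002, 0.841, 0.496, 0.217]
force: [9.1, 5.3, -10.6]
grip_width: 0.198
```

{"name": "move_arm", "arguments": {"deltas": [[0,0,0.1,0,0,0],[0,0,0.1,0,0,0],[0,0,0.1,0,0,0],[0,0,0.1,0,0,0],[0,0,0.1,0,0,0],[0,0,0,0,0,0],[0,0,0,0,0,0],[0,0,0,0,0,0],[0,0,0,0,0,0],[0,0,0,0,0,0]]}}

```text
time_s: 9.4
eef_pos: [527.0, 161.5, 112.6]
ee_rot: [-0.002, 0.841, 0.496, 0.217]
force: [8.4, 4.9, -10.7]
grip_width: 0.197
```

```bash
python3 - <<'E'
from h import *
r,p,s=cur(); print(p.round(1),s["time_s"],s["force"].round(1),s["force"]@ax,s["wrist_torque"].round(2),s["wrist_torque"]@ax,s["grip_width"]*85.4)
print("force tool",r.inv().apply(s["force"]).round(1))
bar=np.array([527.3,163.5,109.5]); print("along axis",(p-bar)@ax,(p-bar)@yh,(Rpl.inv()*r).as_rotvec(degrees=True))
E
```

```text
[527.  161.5 112.6] 9.4 [  8.4   4.9 -10.7] -13.826449626153144 [ 0.46 -0.6   0.03] -0.0028419588730006586 16.860098617674296
force tool [ 3.6  2.3 13.8]
along axis 3.336063737161132 -1.527442346704376 [-0.06517653 -0.07429131 60.31176076]
```

{"name": "move_arm", "arguments": {"deltas": [[0,0,0.1,0,0,0],[0,0,0.1,0,0,0],[0,0,0.1,0,0,0],[0,0,0,0,0,0],[0,0,0,0,0,0],[0,0,0,0,0,0],[0,0,0,0,0,0],[0,0,0,0,0,0],[0,0,0,0,0,0],[0,0,0,0,0,0]]}}

```text
time_s: 10.4
eef_pos: [528.0, 162.2, 110.0]
ee_rot: [-0.002, 0.841, 0.496, 0.217]
force: [6.9, 4.3, -7.8]
grip_width: 0.2
```

```bash
python3 - <<'E'
from h import *
r,p,s=cur(); print(p.round(1),s["time_s"],s["force"].round(1),s["force"]@ax,s["wrist_torque"]@ax)
bar=np.array([527.3,163.5,109.5]); print("along axis",(p-bar)@ax)
E
```

```text
[528.  162.2 110. ] 10.4 [ 6.9  4.3 -7.8] -10.546540540742825 0.002875770049538162
along axis 0.49888792806554616
```

{"name": "move_arm", "arguments": {"deltas": [[0,0,0,0,0,0],[0,0,0,0,0,0],[0,0,0,0,0,0],[0,0,0,0,0,0],[0,0,0,0,0,0],[0,0,-0.5,0,0,0],[0,0,-1,0,0,0],[0,0,-2,0,0,0],[0,0,-2.5,0,0,0],[0,0,-2,0,0,0]], "grip": 5.5}}

```text
time_s: 11.4
eef_pos: [498.5, 144.1, 184.8]
ee_rot: [-0.002, 0.841, 0.496, 0.217]
force: [0.5, -0.0, 0.2]
grip_width: 0.646
```

```bash
python3 - <<'E'
from h import *
np.set_printoptions(precision=2,suppress=True)
r,p,s=cur(); print(p.round(1),s["time_s"],s["force"].round(1),s["grip_width"])
bar=np.array([527.3,163.5,109.5])+16*ax
W=P("wrist"); im=eyes.capture("wrist"); T=P("top");S=P("scene");
Rb=R.from_rotvec(ax*np.radians(-60)); b=Rb.apply(yh)
for n,m in (("w",W),("t",T),("s",S)): print(n,[proj(*m,q).round(0) for q in (bar,bar+42*b,bar-42*b)])
print("same if fully in", [proj(*S,q).round(0) for q in (bar-16*ax,)])
cv2.imwrite("pics/w6.png",im)
a=eyes.capture("top")[140:310,110:300]; cv2.imwrite("pics/topc6.png",cv2.resize(a,None,fx=4,fy=3.5,interpolation=cv2.INTER_CUBIC))
a=eyes.capture("scene")[220:410,130:290]; cv2.imwrite("pics/scenec6.png",cv2.resize(a,None,fx=4,fy=3,interpolation=cv2.INTER_CUBIC))
E
```

```text
[498.5 144.1 184.8] 11.4 [ 0.5 -0.   0.2] 0.6464447541916931
w [array([316., 261.]), array([316., 190.]), array([317., 325.])]
t [array([244., 244.]), array([225., 235.]), array([263., 253.])]
s [array([267., 266.]), array([247., 265.]), array([286., 266.])]
same if fully in [array([264., 270.])]
```

View pics/w6.png

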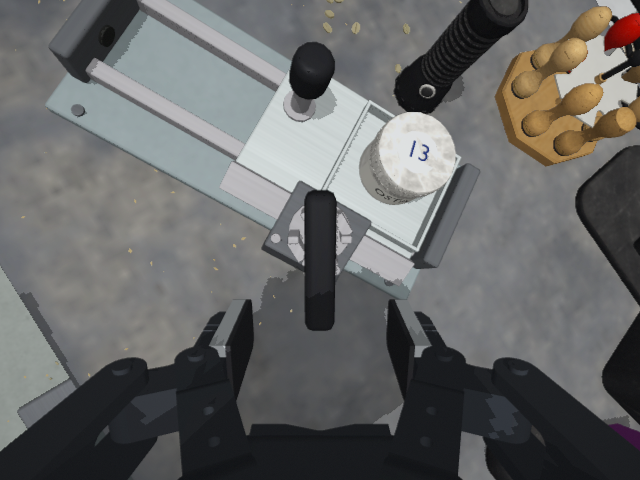

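View pics/scenec6.png

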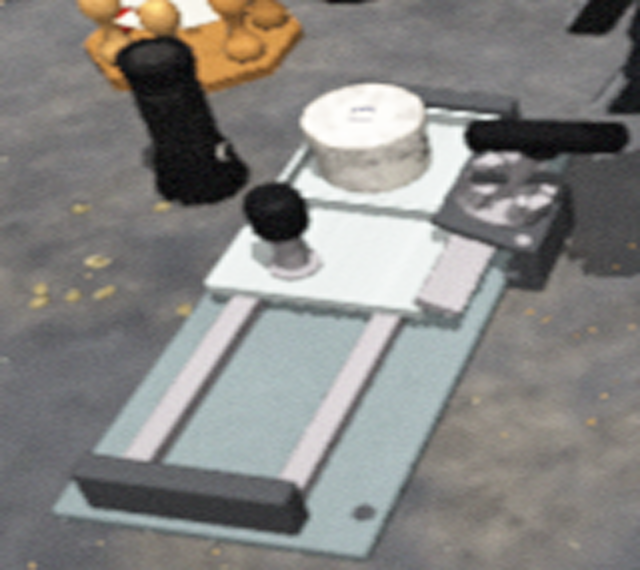

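```bash
python3 - <<'E'
from h import *
np.set_printoptions(precision=2,suppress=True)
r,p,s=cur()
k=np.array([594.4,275.9,92])
W=P("wrist"); print(proj(*W,k),proj(*W,k+[0,0,18]),proj(*W,k-[0,0,18]))
plan(r,p,Rdn,np.array([594,276,150.]),15)
E
```

```text
[309.41  70.97] [314.52  56.12] [304.93  83.97]
rows 15 [ 0.87  0.59  0.49  1.53 -0.87 -3.95]
0 [510. 150. 184.]
2 [529. 162. 184.]
4 [547. 177. 181.]
6 [562. 195. 178.]
8 [574. 214. 173.]
10 [584. 234. 167.]
12 [591. 255. 159.]
14 [594. 276. 150.]
```

{"name": "move_arm", "arguments": {"deltas": [[0.9,0.6,0.5,1.5,-0.9,-4],[0.9,0.6,0.5,1.5,-0.9,-4],[0.9,0.6,0.5,1.5,-0.9,-4],[0.9,0.6,0.5,1.5,-0.9,-4],[0.9,0.6,0.5,1.5,-0.9,-4],[0.9,0.6,0.5,1.5,-0.9,-4],[0.9,0.6,0.5,1.5,-0.9,-4],[0.9,0.6,0.5,1.5,-0.9,-4],[0.9,0.6,0.5,1.5,-0.9,-4],[0.9,0.6,0.5,1.5,-0.9,-4]], "grip": 6}}

```text
time_s: 12.55
eef_pos: [580.2, 227.1, 166.8]
ee_rot: [0.002, 0.627, 0.776, 0.073]
force: [0.4, 0.7, -0.1]
grip_width: 0.706
```

```bash
python3 - <<'E'
from h import *
np.set_printoptions(precision=2,suppress=True)
r,p,s=cur(); print(p,s["time_s"],s["force"])
plan(r,p,Rdn,np.array([594,276,150.]),6)
E
```

```text
[580.21 227.12 166.8 ] 12.55 [ 0.39  0.66 -0.09]
rows 6 [ 0.68  0.48  0.35  1.24 -0.65 -3.2 ]
0 [584. 235. 165.]
1 [587. 243. 162.]
2 [589. 251. 159.]
3 [591. 259. 156.]
4 [593. 268. 153.]
5 [594. 276. 150.]
```

{"name": "move_arm", "arguments": {"deltas": [[0.7,0.5,0.35,1.25,-0.65,-3.2],[0.7,0.5,0.35,1.25,-0.65,-3.2],[0.7,0.5,0.35,1.25,-0.65,-3.2],[0.7,0.45,0.35,1.25,-0.65,-3.2],[0.65,0.45,0.35,1.25,-0.65,-3.2],[0.65,0.45,0.35,1.2,-0.65,-3.2],[0,0,0,0,0,0],[0,0,0,0,0,0],[0,0,0,0,0,0],[0,0,0,0,0,0]]}}

```text
time_s: 13.55
eef_pos: [594.0, 275.4, 151.6]
ee_rot: [0.0, 0.491, 0.871, 0.001]
force: [-0.8, -0.4, 0.2]
grip_width: 0.704
```

```bash
python3 - <<'E'
from h import *
np.set_printoptions(precision=2,suppress=True)
r,p,s=cur(); print(p,s["time_s"],s["force"],(Rdn.inv()*r).as_rotvec(degrees=True))
k=np.array([594.4,275.9,92])
W=P("wrist"); print([proj(*W,k+[0,0,q]) for q in (-18,0,18)])
plan(r,p,Rdn,np.array([594.4,275.9,75.]),10)
cv2.imwrite("pics/w7.png",eyes.capture("wrist"))
E
```

```text
[594.04 275.45 151.57] 13.55 [-0.83 -0.36  0.18] [-0.15  0.04  0.25]
[array([320.25, 256.08]), array([320.39, 265.95]), array([320.55, 277.56])]
rows 10 [ 0.    0.    0.77  0.01 -0.   -0.03]
0 [594. 276. 144.]
1 [594. 276. 136.]
2 [594. 276. 129.]
3 [594. 276. 121.]
4 [594. 276. 113.]
5 [594. 276. 106.]
6 [594. 276.  98.]
7 [594. 276.  90.]
8 [594. 276.  83.]
9 [594. 276.  75.]
```

View pics/w7.png

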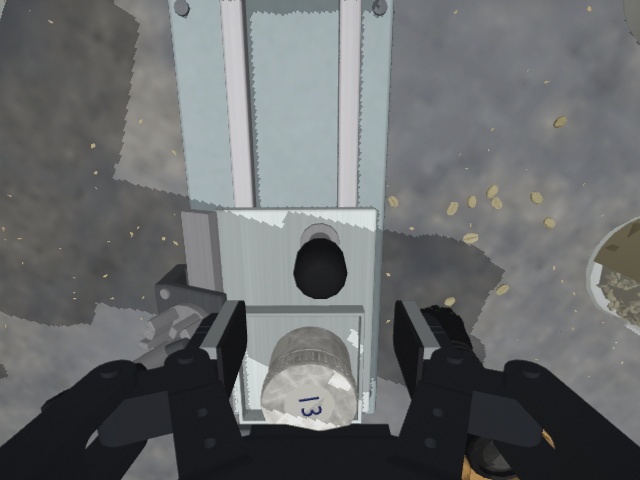

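{"name": "move_arm", "arguments": {"deltas": [[0,0,0.6,0,0,0],[0,0,1,0,0,0],[0,0,1,0,0,0],[0,0,1,0,0,0],[0,0,1,0,0,0],[0,0,1,0,0,0],[0,0,1,0,0,0],[0,0,0.6,0,0,0],[0,0,0.4,0,0,0],[0,0,0,0,0,0]]}}

```text
time_s: 14.6
eef_pos: [594.0, 276.0, 74.9]
ee_rot: [0.0, 0.491, 0.871, 0.001]
force: [0.1, -0.2, -0.5]
grip_width: 0.7
```

{"name": "move_arm", "arguments": {"deltas": [[0,0,0,0,0,0],[0,0,0,0,0,0],[0,0,0,0,0,0],[0,0,0,0,0,0],[0,0,0,0,0,0],[0,0,0,0,0,0],[0,0,0,0,0,0],[0,0,0,0,0,0],[0,0,0,0,0,0],[0,0,0,0,0,0]], "grip": 0, "newtons": 40}}

```text
time_s: 15.6
eef_pos: [594.1, 276.0, 76.1]
ee_rot: [0.0, 0.491, 0.871, 0.001]
force: [-3.8, -1.8, 5.2]
grip_width: 0.327
```

```bash
python3 - <<'E'
from h import *
np.set_printoptions(precision=2,suppress=True)
r,p,s=cur(); print(p,s["time_s"],s["force"],s["grip_width"]*85.4,"force x,y",s["force"]@xh,s["force"]@yh,"130 in tool",r.inv().apply(130*yh))
E
```

```text
[594.09 276.01  76.09] 15.6 [-3.76 -1.78  5.22] 27.94676267554676 force x,y -4.134532604770483 0.4340976046484643 130 in tool [130.    -0.4    0.05]
```

{"name": "move_arm", "arguments": {"deltas": [[0.1,0,0,0,0,0],[0.3,0,0,0,0,0],[0.5,0,0,0,0,0],[0.7,0,0,0,0,0],[0.9,0,0,0,0,0],[0.9,0,0,0,0,0],[0.9,0,0,0,0,0],[0.8,0,0,0,0,0],[0.6,0,0,0,0,0],[0.4,0,0,0,0,0]]}}

```text
time_s: 16.6
eef_pos: [562.3, 328.1, 76.1]
ee_rot: [0.001, 0.491, 0.871, 0.001]
force: [-3.9, -5.3, 5.6]
grip_width: 0.334
```

```bash
python3 - <<'E'
from h import *
np.set_printoptions(precision=2,suppress=True)
r,p,s=cur(); print(p,s["time_s"],s["force"],s["grip_width"]*85.4,"force x,y",s["force"]@xh,s["force"]@yh,"travel",(p-[594.09,276.01,76])@yh)
cv2.imwrite("pics/w8.png",eyes.capture("wrist"))
E
```

```text
[562.35 328.05  76.1 ] 16.6 [-3.91 -5.29  5.57] 28.517410730507113 force x,y -6.095439715285339 -2.4716934118766383 travel 60.959838249008286
```

View pics/w8.png

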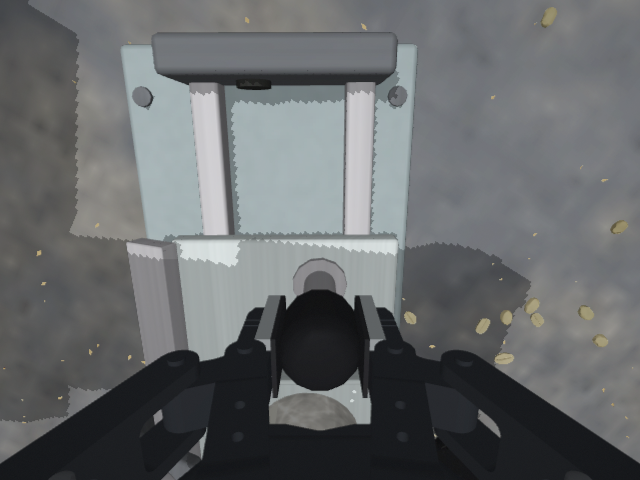

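{"name": "move_arm", "arguments": {"deltas": [[0.4,-0.01,0,0,0,0],[0.7,-0.02,0,0,0,0],[0.9,-0.02,0,0,0,0],[0.9,-0.02,0,0,0,0],[0.9,-0.02,0,0,0,0],[0.9,-0.02,0,0,0,0],[0.7,-0.02,0,0,0,0],[0.5,-0.01,0,0,0,0],[0.4,0,0,0,0,0],[0.2,0,0,0,0,0]]}}

```text
time_s: 17.65
eef_pos: [528.1, 383.9, 76.1]
ee_rot: [0.001, 0.491, 0.871, 0.002]
force: [4.3, 0.4, 5.7]
grip_width: 0.332
```

```bash
python3 - <<'E'
from h import *
np.set_printoptions(precision=2,suppress=True)
r,p,s=cur(); print(p,s["time_s"],s["force"],s["grip_width"]*85.4,"force x,y",s["force"]@xh,s["force"]@yh,"travel",(p-[594.09,276.01,76])@yh)
E
```

```text
[528.12 383.94  76.08] 17.65 [4.3  0.36 5.72] 28.340623370580317 force x,y 3.859759598078062 -1.9308290600315319 travel 126.49209157117514
```

{"name": "move_arm", "arguments": {"deltas": [[0.1,0.02,0,0,0,0],[0.1,0.02,0,0,0,0],[0.1,0.02,0,0,0,0],[0.1,0,0,0,0,0],[0.1,0,0,0,0,0],[0,0,0,0,0,0],[0,0,0,0,0,0],[0,0,0,0,0,0],[0,0,0,0,0,0],[0,0,0,0,0,0]]}}

```text
time_s: 18.65
eef_pos: [526.3, 387.0, 76.1]
ee_rot: [0.001, 0.491, 0.871, 0.001]
force: [3.9, -6.6, 6.4]
grip_width: 0.334
```

```bash
python3 - <<'E'
from h import *
np.set_printoptions(precision=2,suppress=True)
r,p,s=cur(); print(p,s["time_s"],s["force"],s["grip_width"]*85.4,"force x,y",s["force"]@xh,s["force"]@yh,"travel",(p-[594.09,276.01,76])@yh)
E
```

```text
[526.27 387.04  76.06] 18.65 [ 3.9  -6.61  6.4 ] 28.49647698435872 force x,y -0.1194609266512419 -7.676642051532747 travel 130.10271674582256
```

{"name": "move_arm", "arguments": {"deltas": [[0.1,0,0,0,0,0],[0.1,0,0,0,0,0],[0,0,0,0,0,0],[0,0,0,0,0,0],[0,0,0,0,0,0],[0,0,0,0,0,0],[0,0,0,0,0,0],[0,0,0,0,0,0],[0,0,0,0,0,0],[0,0,0,0,0,0]]}}

```text
time_s: 19.65
eef_pos: [526.2, 387.1, 76.0]
ee_rot: [0.002, 0.491, 0.871, 0.0]
force: [6.9, -14.7, 7.1]
grip_width: 0.331
```

```bash
python3 - <<'E'
from h import *
np.set_printoptions(precision=2,suppress=True)
r,p,s=cur(); print(s["force"]@xh,s["force"]@yh,"travel",(p-[594.09,276.01,76])@yh)
E
```

```text
-1.7619417899893144 -16.151315652864756 travel 130.1663097504559
```

Firmly against the stop. Release the strain, open, and rise.

{"name": "move_arm", "arguments": {"deltas": [[-0.1,0,0,0,0,0],[-0.1,0,0,0,0,0],[0,0,0,0,0,0],[0,0,0,0,0,0],[0,0,0,0,0,0],[0,0,0,0,0,0],[0,0,0,0,0,0],[0,0,-0.5,0,0,0],[0,0,-1,0,0,0],[0,0,-1.5,0,0,0]], "grip": 6}}

```text
time_s: 20.65
eef_pos: [525.3, 387.6, 106.2]
ee_rot: [0.0, 0.491, 0.871, 0.001]
force: [-0.2, -0.3, 0.3]
grip_width: 0.701
```

{"name": "move_arm", "arguments": {"deltas": [[0,0,-2,0,0,0],[0,0,-2,0,0,0],[0,0,-2,0,0,0],[0,0,-2,0,0,0],[0,0,-2,0,0,0],[0,0,-1,0,0,0],[0,0,0,0,0,0],[0,0,0,0,0,0],[0,0,0,0,0,0],[0,0,0,0,0,0]]}}

```text
time_s: 21.65
eef_pos: [525.1, 387.3, 214.5]
ee_rot: [-0.0, 0.491, 0.871, 0.0]
force: [-0.7, 0.4, 0.4]
grip_width: 0.702
```

```bash
python3 - <<'E'
from h import *
r,p,s=cur(); print(p,s["time_s"],s["force"],s["grip_width"])
cv2.imwrite("pics/w9.png",eyes.capture("wrist")); cv2.imwrite("pics/t9.png",eyes.capture("top"))
a=eyes.capture("scene");cv2.imwrite("pics/s9.png",cv2.resize(a[180:430,100:400],None,fx=2.4,fy=2.4,interpolation=cv2.INTER_CUBIC))
E
```

```text
[525.05163324 387.30452124 214.54536951] 21.65 [-0.65632439  0.36299429  0.39638695] 0.7018773438649963
```

View pics/w9.png

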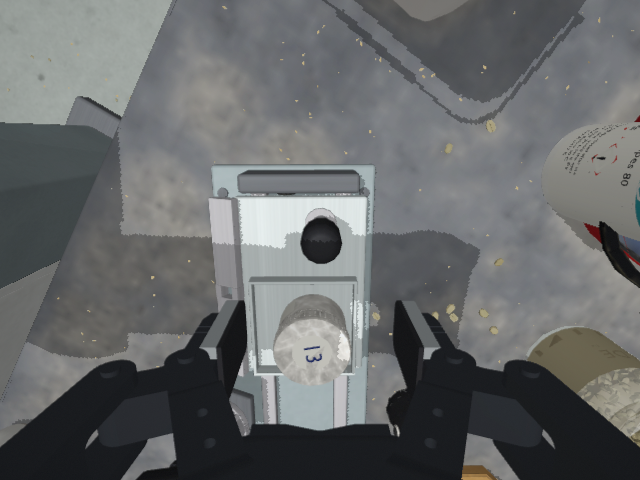

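View pics/s9.png

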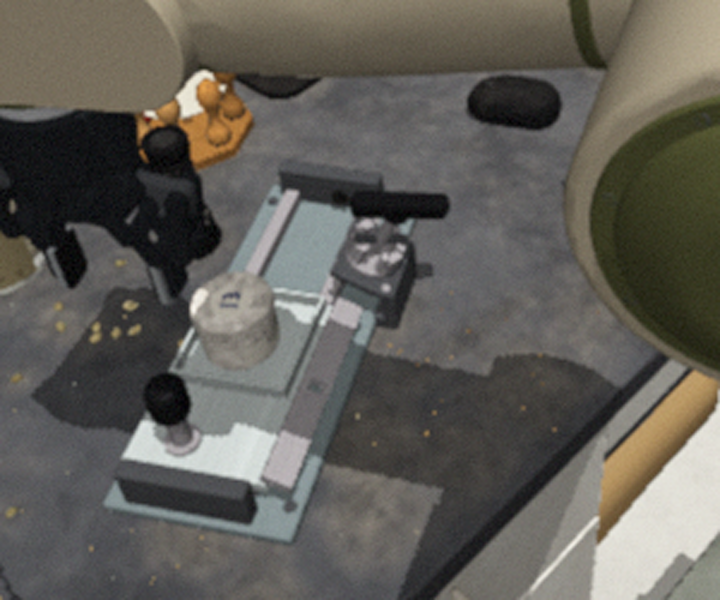

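View pics/t9.png

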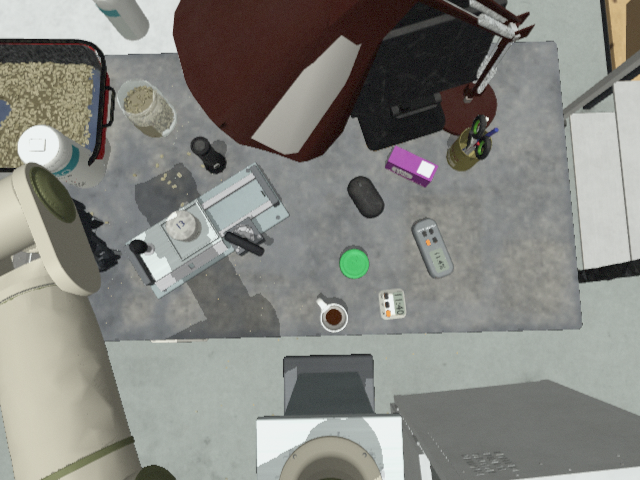

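The carriage is against the left stop, at the knob (140,247) and end block (145,265) in the top view. The tin is upright in the tray at (181,225), the T-handle is still out and turned at (245,243), and the bystanders have not moved. I'm handing the job in.

```bash
python3 - <<'E'
from rig import order
print(order.finish_job())
E
```

```text
the job is handed in; nothing more can be done
None
```

The job is done and was handed in at about 22 s. The hand-in itself gave no verdict.

- **Plunger:** I pulled the T-handle out about 24 mm along its axis and turned it 60° clockwise seen from above. I then eased it down to about 16 mm, let go, and it stayed out and turned in every later picture.
- **Carriage:** I took the carriage by its knob and slid it to the left stop. Measured travel was 130.1 mm. Commanding 2 mm more raised the force to about 16 N without further movement.
- **Last checks:** The gripper is open, about 100 mm above the knob and touching nothing. The tin is upright in the tray, and the bystanders are where they were at the start.

No check failed. Two small disagreements: the T-handle's position differed by about 2 mm between cameras, and the slide direction I estimated caused up to about 6 N of sideways force. Neither affected the result.

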